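Find the stamped crate and send it to the dispatch line

ROBOT

A 6-joint arm with a two-finger parallel gripper is mounted at the origin on the work surface; the furniture and walls round the work are solid. World frame = base frame: x ahead of the robot, y to its left, z up, the work surface at z = 0. Lengths are in m, angles in rad, forces in N, time in s.
With the tool pointing down it reaches from about 0.3 to 0.775 m from the base axis. Payload 14.6 kg.
Tool frame: the origin (TCP) lies midway between the tips of the shut fingers; the grasp point (between the pads) lies 19 mm behind it; z points along the fingers, y is the direction in which the jaws open and shut (so a half turn about z gives the same grasp; the last joint's range is limited). The gripper opens to 94 mm and grips with 3 to 60 N. Pads are 16 mm wide; open, the fingers measure 119 mm over their backs; the gripper's body (75 mm by 177 mm) begins 78 mm behind the grasp point.
Start: joints at [1.189, 0.3, 1.521, -0, 1.321, -0.067], TCP at [0.17, 0.523, 0.205] pointing down, gripper open.
Joint ranges: [-3.03, 3.03], [-0.79, 2.21], [0.23, 2.52], [-1.04, 4.18], [0, 3.07], [-2.55, 2.55]. Speed limits (rad/s): [2.22, 2.22, 2.57, 3.14, 3.14, 3.14].

INTERFACE

Orientations are given as [roll, pitch, yaw] about the fixed x, y, z axes, in that order (R = Rz(yaw) Ry(pitch) Rx(roll)).
In Python, from station import readout, imaging, job gives the robot as it stands.
- The arm moves only by the tool arm_command, never from a script. Its argument "increments" is a list of rows, each an object with "gripper": the opening, from 0 (shut) to 1 (fully open); "slide": the shift along the world's x, y, z in m, a list of three; "yaw": the turn about the world's z in rad. A call has 1 to 8 rows; each row is the pose to reach, as a shift and turn from the pose commanded when the call began; what a row does not reach only later rows make up. A row lasts 1/8 s, in which the tool goes at most 62.5 mm and 10.7 degrees, less where a joint would pass 70% of its speed; a pose out of reach is approached as far as the arm can. A call with a gripper value outside its range is refused whole. The fingers move at their own pace and stop on an object; "grip_force" is the grip in N (left out, the last holds). Time passes only in rows, so rows that repeat a pose let the fingers close. It gives the time, the measured TCP pose, the force and the opening at its end, in the units of the state.
- readout.get_obs(): the state, without advancing time (a new reading comes with each control period).
- imaging.camera(name): name is "side" or "top"; returns a dict with "color" (400x640x3 uint8, red, green, blue), "mtx" (3x3 intrinsics, pixels), "D" ([k1, k2, p1, p2, k3] as OpenCV has them; the pictures are not rectified), "rvec" (rotation vector, rad) and "tvec" (3), from world to camera coordinates, as OpenCV has them. Camera axes: x right, y down, z forward; pixel columns grow to the right and rows downward; lengths in m; the calibration is good to about 2 mm. A picture is of the moment at which its call begins. There is no depth.
- job.hand_in(): hands the job in, once; it reports no verdict.
The state is a dict: "time_s": time; "qpos": joint angles; "joint_vel": joint speeds; "tau": joint torques, N m; "ee_pos": TCP position; "eef_rot": TCP orientation; "force": force on the tool from outside, world axes, zero at the start; "moment": the same for the moment, N m; "grip_width": finger opening in m.
Only numpy, scipy, OpenCV 4.12 (cv2) and the standard library are available. Lean on these libraries where they do the work, as an engineer would, in place of code of your own. Each camera call takes 0.05 s, during which the arm holds its last target. There are 200 camera calls.

TASK

One of the two open crates bears the red inspection stamp on its underside. Tip both crates over backwards, away from you, so that they lie on their backs with their undersides facing you; then push the stamped one, still on its back, over to the waiting crate on the yellow dispatch line, so that it stands squarely beside that crate, its end close against that crate's end, its stamped face along the line and level with its neighbour's. Pick nothing up, leave the other crate lying where it was tipped, and do not shift the waiting crate or the other things on the bench.

Things in the scene. Friction and masses are not known exactly. Their poses are not given: they have to be found in the camera images.
- crate_stamped: Open, empty crate of pale slats with the stamp, a red ring (34 mm) with a tick, mid-underside. 56 mm deep (own x), 90 long (own y), 74 high (own z), walls 5, some 0.25 kg. Origin: centre of its underside. At first upright, own x away from the robot within 0.2 rad, left or right of the waiting crate. On its back: own x down, own z away from the robot, origin 28 mm up, 56 mm high, 74 deep.
- crate_plain: Open, empty crate with a bare underside; from above the same as the stamped one, same size, origin, axes and weight, standing on the other side of the waiting crate. Under both crates two rubber-soled runners, 9 mm wide, 4 mm high, lie along the 90 mm edges; between them the floor boards are 4 mm in from the origin's plane. On its back a crate slides on bare wood under about 2 N.
- crate_stamped_rim (a point): Middle of the top edge of the stamped crate's near wall (own x = -28 mm, z = 74 mm). Either crate, pushed away from the robot on this wall, 55 mm or more above the table, tips about its far lower edge (1 to 2 N) without sliding; the rim rises to 93 mm on the way, so keep the hand clear above it. Past its balance (0.7 rad) it drops on its back, its origin 28 mm farther off.
- crate_plain_rim (a point): Middle of the top edge of the plain crate's near wall (own x = -28 mm, z = 74 mm).
- waiting_crate: Packed, lidded crate of the same size, 2.6 kg, two dark steel straps, on its back near mid-bench, the same red stamp facing the robot. Origin: centre of the face it rests on. Own x away from the robot, own y left along the line. 74 mm along x (stamped face at x = -37 mm, level with the tape's far edge), 90 mm along y (ends at -45 and 45 mm), 56 mm high. It resists a push of some 12 N.
- dispatch_line: Yellow tape, 12 mm wide, 500 mm long, flat on the bench from left to right (own y left, own x away from the robot), too thin to matter. Origin: middle of its far edge, at table height. Crates on the line stand beyond the tape, undersides along its far edge.
- whetstone: Two-layer whetstone, grey on reddish brown, 52 x 150 x 25 mm; bystander at the left end of the bench. Origin at the centre of its underside.
- polish_tin: Flat round tin with a blue lid, 69 mm across, 28 mm high; bystander at the left end. Origin at the centre of its underside.
- notepad: Note pad, 150 x 107 x 13 mm, lying near the robot in the middle; bystander. Origin at the centre of its underside.
- marker: Black felt marker, 126 mm long, 16 mm thick, lying on the note pad; bystander. Origin at the centre of its underside.

How it is judged:
On the way, in this order (a step that is already met when the one before it is completed fails the run):
1. both open crates lie on their backs, undersides facing the robot, before either is brought beside the waiting crate (angle between each of crate_stamped, crate_plain's own x axis and vertical above 2.95 rad and (y of crate_stamped in the frame of waiting_crate above 0.1 m or y of crate_stamped in the frame of waiting_crate below -0.1 m) and linear speed of each of crate_stamped, crate_plain below 0.05 m/s), for 0.2 s.
2. the stamped crate has been pushed up beside the waiting crate ((y of crate_stamped in the frame of waiting_crate between 0.08 and 0.1 m or y of crate_stamped in the frame of waiting_crate between -0.1 and -0.08 m)), for 0.1 s.
At the end, for the whole second after the job is handed in: Both open crates rest on their backs (within 0.19 rad). The stamped one is beside the waiting crate at either end: centres 80-100 mm apart along the line, stamped faces level within 15 mm, turned under 0.15 rad. Plain crate within 100 mm of its start, waiting crate within 20 mm (angle between each of crate_stamped, crate_plain's own x axis and vertical above 2.95 rad and (y of crate_stamped in the frame of waiting_crate between 0.08 and 0.1 m or y of crate_stamped in the frame of waiting_crate between -0.1 and -0.08 m) and x of crate_stamped in the frame of waiting_crate between -0.052 and -0.022 m and angle between the y axis of crate_stamped and the y axis of waiting_crate, either way round below 0.15 rad and linear speed of each of crate_stamped, crate_plain below 0.01 m/s and distance of crate_plain from where it was at the start of the episode below 0.1 m and distance of waiting_crate from where it was at the start of the episode below 0.02 m); the robot touches nothing.
It fails at once if an open crate is lifted (its origin rises more than 50 mm above the table; tipping raises it 28 mm) (height (world z) of any of crate_stamped, crate_plain above 0.05 m).
It fails at once if the waiting crate is shifted by more than 20 mm or lifted (distance of waiting_crate from where it was at the start of the episode above 0.02 m or height (world z) of waiting_crate above 0.015 m).
It fails at once if a bystander is moved by more than 20 mm (distance of any of whetstone, polish_tin, marker from where it was at the start of the episode above 0.02 m).
It also fails if it takes over 72 s, if anything falls off the work surface, if the arm or the gripper's body presses on something with over 40 N, if the wrist force passes 120 N, or if a joint passes its speed limit or range.

## Working session

There is one attempt and no reset: what is moved stays moved. The work goes in short steps, Python scripts to look and compute and a tool call to move; the robot and the scene stay as the last step left them, time stands still between calls to the robot, and variables do not carry over. Pictures are saved under pics/ and viewed, about 8 in all and at most 12, crops included, and the job is handed in when it is done.

Besides the shell and the picture viewer there is one more tool, called after "Request:" as a command line: name --argument value ..., lists and objects as JSON in quotes. arm_command: Moves the arm, as the interface text tells. Its arguments: {"type":"object","properties":{"increments":{"type":"array","items":{"type":"object","properties":{"gripper":{"type":"number"},"slide":{"type":"array","items":{"type":"number"}},"yaw":{"type":"number"}}}},"grip_force":{"type":"number"}},"required":["increments"]}

```bash
mkdir -p pics
cat > h.py <<'E'
import numpy as np, cv2
from station import readout, imaging, job
def ray(c,uv,z):
    uv=np.array(uv,float).reshape(-1,1,2)
    n=cv2.undistortPoints(uv,c["mtx"],np.array(c["D"])).reshape(-1,2)
    R,_=cv2.Rodrigues(np.array(c["rvec"],float)); t=np.array(c["tvec"],float).ravel()
    C=-R.T@t; d=np.c_[n,np.ones(len(n))]@R
    return C+d*((z-C[2])/d[:,2])[:,None]
def shot(name,fn):
    c=imaging.camera(name); cv2.imwrite("pics/"+fn,c["color"][:,:,::-1]); np.save("pics/"+fn+".npy",c,allow_pickle=True); return c
def load(fn): return np.load("pics/"+fn+".npy",allow_pickle=True).item()
E
python3 - <<'E'
from h import *
for n in("top","side"):
    c=shot(n,n+"0.png"); R,_=cv2.Rodrigues(np.array(c["rvec"],float)); print(n,-R.T@np.array(c["tvec"]).ravel())
print(readout.get_obs())
E
```

```text
top [0.34315225 0.10840262 0.94141892]
side [ 0.15329621 -0.99571451  0.57938914]
{'time_s': 0.1, 'qpos': array([ 1.18940864e+00,  3.00408173e-01,  1.52150656e+00,  8.38084053e-06,
        1.32069109e+00, -6.65982494e-02]), 'joint_vel': array([-8.13639445e-04,  2.55758756e-04, -1.21816758e-03,  8.66488388e-05,
       -4.30550337e-04,  1.75676063e-03]), 'tau': array([ 1.50076274e-03, -5.32651305e+01, -3.53279722e+01,  7.08811590e-02,
        2.35972193e-02, -7.40817609e-05]), 'ee_pos': array([0.17020357, 0.52276162, 0.20495237]), 'eef_rot': array([-3.14058226e+00, -7.55257892e-05,  2.82680110e+00]), 'force': array([1.04476488, 0.46983857, 0.19444789]), 'moment': array([-0.02477647,  0.00652215, -0.01957702]), 'grip_width': 0.09445044978743757}
```

View pics/top0.png

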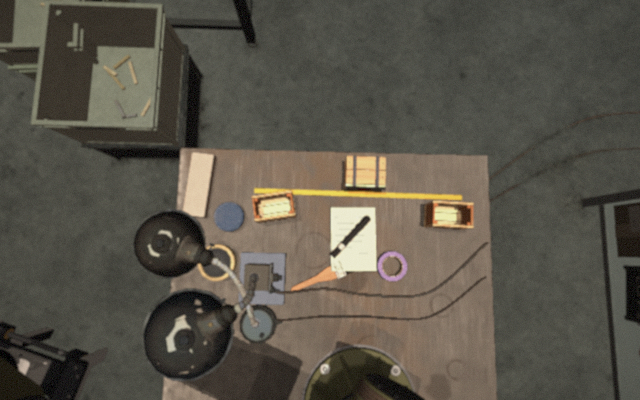

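View pics/side0.png

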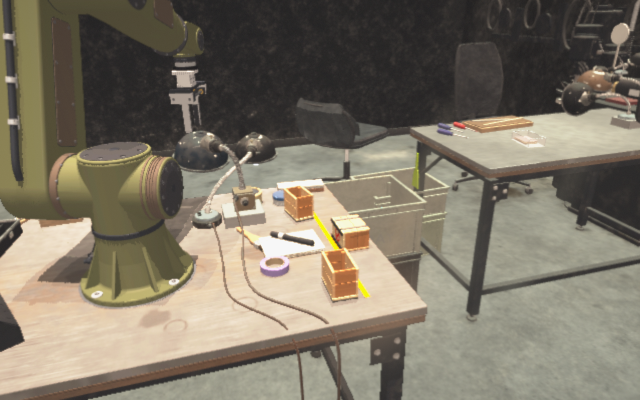

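Run:
```python
from h import *
c=load("top0.png"); im=c["color"][:,:,::-1]
cv2.imwrite("pics/crop0.png",cv2.resize(im[145:275,240:490],None,fx=3.2,fy=3.2,interpolation=cv2.INTER_CUBIC))
s=load("side0.png")
cv2.imwrite("pics/crop1.png",cv2.resize(s["color"][120:310,160:380,::-1],None,fx=3,fy=3,interpolation=cv2.INTER_CUBIC))
for k in(c,s): print(cv2.projectPoints(np.array([[.17,.523,.205],[.17,.523,.4],[0,0,0],[0.5,0,0]]),np.array(k["rvec"],float),np.array(k["tvec"],float),k["mtx"],np.array(k["D"]))[0].reshape(-1,2).round())
hsv=cv2.cvtColor(c["color"],cv2.COLOR_RGB2HSV)
m=cv2.inRange(hsv,(22,150,120),(32,255,255)); n,l,st,_=cv2.connectedComponentsWithStats(m)
i=1+np.argmax(st[1:,4]); print(st[i])
ys,xs=np.where(l>0); k=(ys>183)&(ys<202); xs,ys=xs[k],ys[k]
far=[];
for x in range(256,462,4):
    q=ys[xs==x]
    if len(q): far.append((x,q.min()-.5,q.max()+.5))
far=np.array(far); P=ray(c,far[:,:2],0);Q=ray(c,far[:,[0,2]],0)
print(P[::6].round(4)); print(np.polyfit(P[:,1],P[:,0],1),np.polyfit(Q[:,1],Q[:,0],1))
```

```text
[[ 77. 342.]
 [-15. 379.]
 [359. 404.]
 [360. 184.]]
[[194. 129.]
 [186.  67.]
 [140. 275.]
 [342. 243.]]
[293 190 168  10 647]
[[ 0.4824  0.2517  0.    ]
 [ 0.4838  0.1939  0.    ]
 [ 0.4832  0.1166  0.    ]
 [ 0.4822  0.0586  0.    ]
 [ 0.4787  0.0005  0.    ]
 [ 0.4776 -0.0575  0.    ]
 [ 0.479  -0.1156  0.    ]
 [ 0.4779 -0.1735  0.    ]
 [ 0.4768 -0.2314  0.    ]]
[0.01213526 0.4801662 ] [0.01285091 0.47129563]
```

View pics/crop0.png

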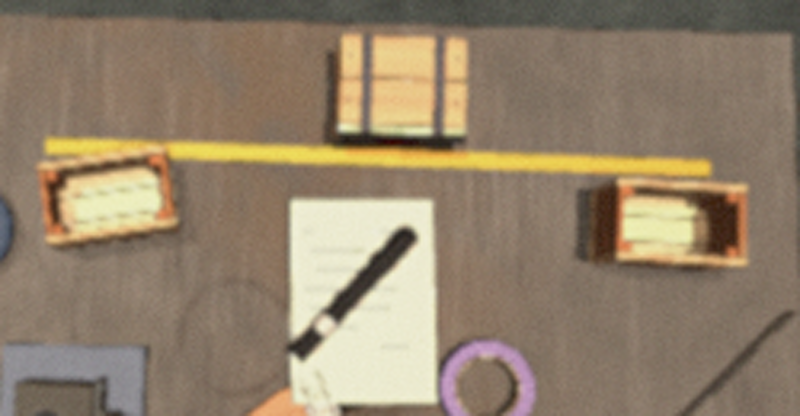

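View pics/crop1.png

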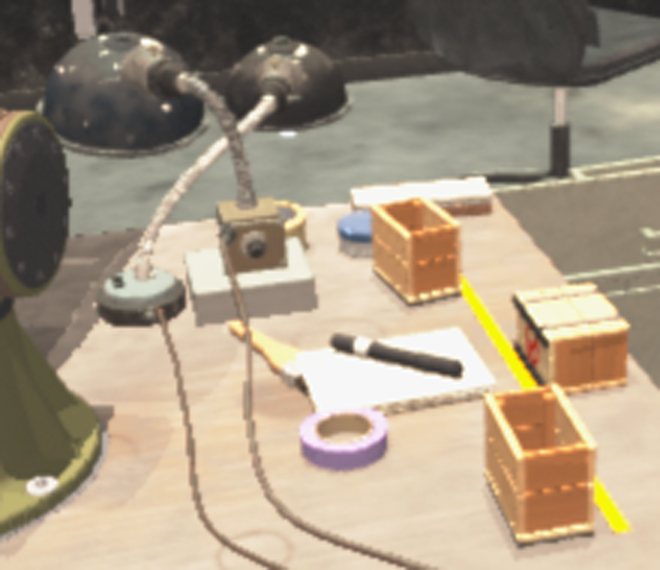

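Run:
```python
from h import *
c=load("top0.png"); s=load("side0.png")
f=lambda p:np.array(p)/3.2+[240,145]
L=ray(c,f([(48,243),(177,222),(165,150),(40,165)]),.074)
R=ray(c,f([(618,263),(747,265),(747,186),(620,180)]),.074)
W=ray(c,f([(338,134),(466,138),(467,38),(341,35)]),.056)
for n,A in zip("LRW",(L,R,W)):
    print(n,A[:,:2].round(4).tolist(),A.mean(0)[:2].round(4)); 
    d=A[0]-A[1]+A[3]-A[2]; print(" len",np.linalg.norm(d)/2,"depth",np.linalg.norm(A[3]-A[0]+A[2]-A[1])/2,"yaw",np.arctan2(-d[0],d[1]))
def P(k):
    return k["mtx"],np.array(k["D"]),np.hstack([cv2.Rodrigues(np.array(k["rvec"],float))[0],np.array(k["tvec"],float).reshape(3,1)])
def tri(a,b):
    u=[cv2.undistortPoints(np.array([[p]],float),*P(k)[:2]).reshape(2,1) for p,k in((a,c),(b,s))]
    X=cv2.triangulatePoints(P(c)[2],P(s)[2],*u); return (X[:3]/X[3]).ravel().round(3)
g=lambda p:np.array(p)/3+[160,120]
print("lamp1",tri((170,243),g((290,80)))); print("lamp2",tri((187,335),g((130,90))))
print("lamp1 swapped",tri((170,243),g((130,90)))); print(tri((187,335),g((290,80))))
print("lampbase",tri((260,275),g((247,205))), "base2",tri((257,322),g((140,290))))
print("tin",ray(c,[(230,216)],.028),"stone",ray(c,[(190,152),(214,154),(206,216),(184,214)],.025).round(3).tolist(),"purple",ray(c,[(393,266)],.02),"pad",ray(c,f([(290,198),(435,200)]),.013))
```

```text
L [[0.3994, 0.2395], [0.4159, 0.1514], [0.4658, 0.1613], [0.4533, 0.2474]] [0.4336 0.1999]
 len 0.08829733369262564 depth 0.05263995649793603 yaw 0.16507296411208314
R [[0.3947, -0.1526], [0.3954, -0.2413], [0.4501, -0.243], [0.4522, -0.155]] [ 0.4231 -0.198 ]
 len 0.08829562644366928 depth 0.05618341850634556 yaw -0.0077994363878837415
W [[0.4827, 0.0398], [0.482, -0.0514], [0.5548, -0.0521], [0.5548, 0.0386]] [ 0.5186 -0.0063]
 len 0.09089559281778457 depth 0.0724141672444869 yaw -0.003946415923131469
lamp1 [0.349 0.388 0.165]
lamp2 [0.184 0.337 0.187]
lamp1 swapped [0.268 0.388 0.173]
[0.262 0.317 0.214]
lampbase [0.282 0.221 0.097] base2 [0.173 0.233 0.019]
tin [[0.41250832 0.30467243 0.028     ]] stone [[0.562, 0.407, 0.025], [0.559, 0.351, 0.025], [0.411, 0.361, 0.025], [0.415, 0.412, 0.025]] purple [[ 0.30631736 -0.07468574  0.02      ]] pad [[ 0.44072225  0.071385    0.013     ]
 [ 0.44174761 -0.03610144  0.013     ]]
```

Request:
arm_command --increments '[{"slide": [0,0,0.06],"gripper": 0},{"slide": [0,0,0.12]},{"slide": [0,0,0.18]},{"slide": [0,0,0.22]},{"slide": [0.03,-0.05,0.22],"yaw": 0.12},{"slide": [0.06,-0.1,0.22],"yaw": 0.24},{"slide": [0.09,-0.15,0.22],"yaw": 0.36},{"slide": [0.12,-0.2,0.22],"yaw": 0.48}]' --grip_force 20

```text
invalid input
```

Request:
arm_command --increments '[{"slide": [0.03,-0.05,0]},{"slide": [0.055,-0.09,0]},{"slide": [0.08,-0.133,0]},{"slide": [0.08,-0.133,0]},{"slide": [0.08,-0.133,-0.06]},{"slide": [0.08,-0.133,-0.12]},{"slide": [0.08,-0.133,-0.18]},{"slide": [0.08,-0.133,-0.18]}]'

```text
invalid input
```

Request:
arm_command --increments '[{"slide": [0,0,0.06],"gripper": 0,"yaw": 0},{"slide": [0,0,0.12],"gripper": 0,"yaw": 0},{"slide": [0,0,0.18],"gripper": 0,"yaw": 0},{"slide": [0,0,0.22],"gripper": 0,"yaw": 0},{"slide": [0.03,-0.05,0.22],"gripper": 0,"yaw": 0.12},{"slide": [0.06,-0.1,0.22],"gripper": 0,"yaw": 0.24},{"slide": [0.09,-0.15,0.22],"gripper": 0,"yaw": 0.36},{"slide": [0.12,-0.2,0.22],"gripper": 0,"yaw": 0.48}]' --grip_force 20

```text
time_s: 1.1
ee_pos: [0.2908, 0.3212, 0.4252]
eef_rot: [-3.141, -0.0, -2.972]
force: [0.7, 1.5, 0.1]
grip_width: 0.0174
```

Request:
arm_command --increments '[{"slide": [0.03,-0.05,0],"gripper": 0,"yaw": 0},{"slide": [0.055,-0.09,0],"gripper": 0,"yaw": 0},{"slide": [0.08,-0.131,0],"gripper": 0,"yaw": 0},{"slide": [0.08,-0.131,-0.05],"gripper": 0,"yaw": 0},{"slide": [0.08,-0.131,-0.11],"gripper": 0,"yaw": 0},{"slide": [0.08,-0.131,-0.17],"gripper": 0,"yaw": 0},{"slide": [0.08,-0.131,-0.23],"gripper": 0,"yaw": 0},{"slide": [0.08,-0.131,-0.23],"gripper": 0,"yaw": 0}]'

```text
time_s: 2.1
ee_pos: [0.3686, 0.1913, 0.1929]
eef_rot: [-3.14, -0.007, -2.976]
force: [0.3, -0.0, 0.9]
grip_width: 0.0004
```

Run:
```python
from h import *
a=shot("top","t1.png")["color"][140:300,180:500,::-1]; b=shot("side","s1.png")["color"][100:300,150:400,::-1]
a=cv2.resize(a,(560,280)); b=cv2.resize(b,(400,320))
cv2.imwrite("pics/v1.png",np.vstack([np.pad(a,((0,0),(0,0),(0,0))),np.pad(b,((0,0),(0,160),(0,0)))]))
```

```text
(no output)
```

View pics/v1.png

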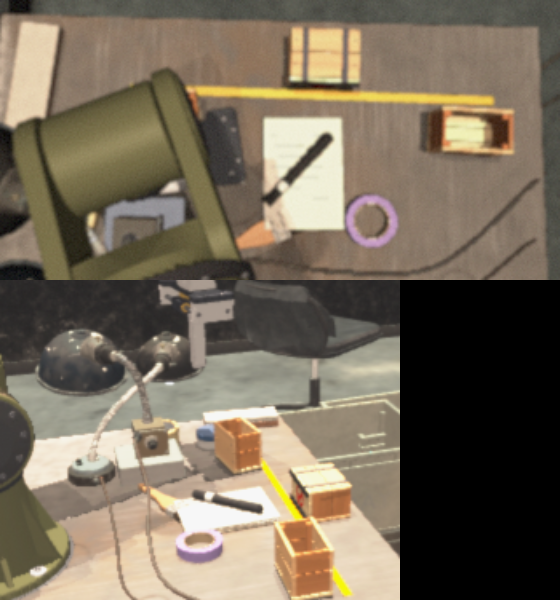

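Request:
arm_command --increments '[{"slide": [0,0,-0.05],"gripper": 0,"yaw": 0},{"slide": [0,0,-0.1],"gripper": 0,"yaw": 0},{"slide": [0,0,-0.128],"gripper": 0,"yaw": 0},{"slide": [0,0,-0.128],"gripper": 0,"yaw": 0},{"slide": [0.008,0.001,-0.128],"gripper": 0,"yaw": 0},{"slide": [0.016,0.002,-0.128],"gripper": 0,"yaw": 0},{"slide": [0.024,0.004,-0.128],"gripper": 0,"yaw": 0},{"slide": [0.03,0.005,-0.128],"gripper": 0,"yaw": 0}]'

```text
time_s: 3.2
ee_pos: [0.4009, 0.1971, 0.0678]
eef_rot: [3.141, 0.0, -2.976]
force: [-2.2, -0.4, 2.6]
grip_width: 0.0005
```

Request:
arm_command --increments '[{"slide": [0.005,0.001,0],"gripper": 0,"yaw": 0},{"slide": [0.01,0.002,0],"gripper": 0,"yaw": 0},{"slide": [0.015,0.003,0],"gripper": 0,"yaw": 0},{"slide": [0.02,0.004,0],"gripper": 0,"yaw": 0},{"slide": [0.025,0.004,0],"gripper": 0,"yaw": 0},{"slide": [0.03,0.005,0],"gripper": 0,"yaw": 0},{"slide": [0.035,0.006,0],"gripper": 0,"yaw": 0},{"slide": [0.04,0.007,0],"gripper": 0,"yaw": 0}]'

```text
time_s: 4.2
ee_pos: [0.4421, 0.2045, 0.0695]
eef_rot: [3.141, 0.004, -2.976]
force: [-5.3, -2.7, 27.9]
grip_width: 0.0004
```

Request:
arm_command --increments '[{"slide": [0.005,0.001,0],"gripper": 0,"yaw": 0},{"slide": [0.008,0.001,0],"gripper": 0,"yaw": 0},{"slide": [0.008,0.001,0],"gripper": 0,"yaw": 0},{"slide": [0.008,0.001,0],"gripper": 0,"yaw": 0}]'

```text
time_s: 4.7
ee_pos: [0.4483, 0.2049, 0.0672]
eef_rot: [-3.141, -0.0, -2.976]
force: [-0.1, -0.3, -0.3]
grip_width: 0.0007
```

Run:
```python
from h import *
b=shot("side","s2.png")["color"][150:310,230:390,::-1]
cv2.imwrite("pics/v2.png",cv2.resize(b,(560,560)))
```

```text
(no output)
```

View pics/v2.png

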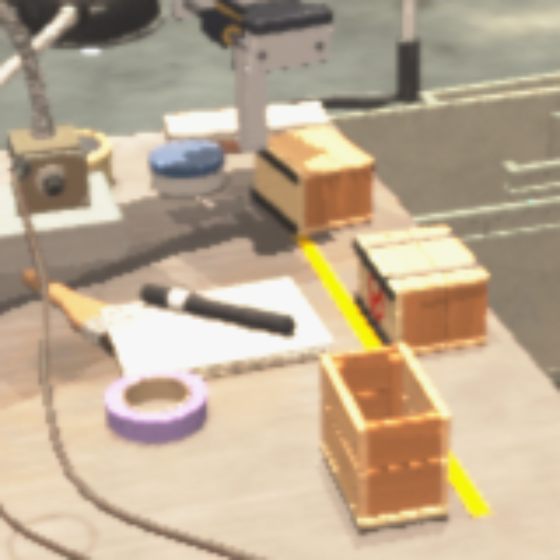

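Request:
arm_command --increments '[{"slide": [0,0,0.05],"gripper": 0,"yaw": 0},{"slide": [0,0,0.11],"gripper": 0,"yaw": 0},{"slide": [-0.03,-0.05,0.14],"gripper": 0,"yaw": 0},{"slide": [-0.05,-0.1,0.14],"gripper": 0,"yaw": -0.09},{"slide": [-0.07,-0.15,0.14],"gripper": 0,"yaw": -0.17},{"slide": [-0.09,-0.2,0.14],"gripper": 0,"yaw": -0.17},{"slide": [-0.09,-0.25,0.14],"gripper": 0,"yaw": -0.17},{"slide": [-0.09,-0.3,0.14],"gripper": 0,"yaw": -0.17}]'

```text
time_s: 5.75
ee_pos: [0.3579, -0.0966, 0.2076]
eef_rot: [-3.141, 0.001, 3.137]
force: [0.3, 0.3, 0.3]
grip_width: 0.0002
```

Request:
arm_command --increments '[{"slide": [0,-0.05,0],"gripper": 0,"yaw": 0},{"slide": [0,-0.103,0],"gripper": 0,"yaw": 0},{"slide": [0,-0.103,0],"gripper": 0,"yaw": 0},{"slide": [0,-0.103,-0.05],"gripper": 0,"yaw": 0},{"slide": [0,-0.103,-0.1],"gripper": 0,"yaw": 0},{"slide": [0,-0.103,-0.14],"gripper": 0,"yaw": 0},{"slide": [0,-0.103,-0.14],"gripper": 0,"yaw": 0},{"slide": [0.01,-0.103,-0.14],"gripper": 0,"yaw": 0}]'

```text
time_s: 6.75
ee_pos: [0.3692, -0.1981, 0.069]
eef_rot: [-3.141, 0.001, 3.137]
force: [1.0, -0.7, 0.6]
grip_width: 0.0004
```

Request:
arm_command --increments '[{"slide": [0.008,0,-0.002],"gripper": 0,"yaw": 0},{"slide": [0.016,0,-0.002],"gripper": 0,"yaw": 0},{"slide": [0.021,0,-0.001],"gripper": 0,"yaw": 0},{"slide": [0.026,0,0.001],"gripper": 0,"yaw": 0},{"slide": [0.031,0,0.004],"gripper": 0,"yaw": 0},{"slide": [0.036,0,0.007],"gripper": 0,"yaw": 0},{"slide": [0.041,0,0.01],"gripper": 0,"yaw": 0},{"slide": [0.046,0,0.013],"gripper": 0,"yaw": 0}]'

```text
time_s: 7.75
ee_pos: [0.4147, -0.198, 0.0806]
eef_rot: [3.141, 0.0, 3.137]
force: [-0.6, 0.4, -0.9]
grip_width: 0.0002
```

Request:
arm_command --increments '[{"slide": [0.005,0,0.003],"gripper": 0,"yaw": 0},{"slide": [0.01,0,0.006],"gripper": 0,"yaw": 0},{"slide": [0.015,0,0.006],"gripper": 0,"yaw": 0},{"slide": [0.02,0,0.006],"gripper": 0,"yaw": 0},{"slide": [0.025,0,0.006],"gripper": 0,"yaw": 0},{"slide": [0.025,0,0.006],"gripper": 0,"yaw": 0}]'

```text
time_s: 8.5
ee_pos: [0.4395, -0.198, 0.0863]
eef_rot: [3.141, -0.0, 3.137]
force: [-0.5, -0.8, 0.0]
grip_width: 0.0005
```

Request:
arm_command --increments '[{"slide": [-0.01,0,0.05],"gripper": 0,"yaw": 0},{"slide": [-0.06,0.03,0.1],"gripper": 0,"yaw": 0},{"slide": [-0.11,0.07,0.14],"gripper": 0,"yaw": 0},{"slide": [-0.13,0.12,0.14],"gripper": 0,"yaw": 0},{"slide": [-0.13,0.17,0.14],"gripper": 0,"yaw": 0},{"slide": [-0.13,0.19,0.14],"gripper": 0,"yaw": 0},{"slide": [-0.13,0.19,0.14],"gripper": 0,"yaw": 0}]'

```text
time_s: 9.38
ee_pos: [0.3092, -0.0073, 0.2266]
eef_rot: [-3.141, 0.001, 3.14]
force: [-0.4, -0.6, -0.3]
grip_width: 0.0005
```

Run:
```python
from h import *
a=shot("top","t3.png")["color"][145:255,240:490,::-1]; b=shot("side","s3.png")["color"][160:310,250:390,::-1]
a=cv2.resize(a,(700,308),interpolation=cv2.INTER_CUBIC); b=cv2.resize(b,(270,290),interpolation=cv2.INTER_CUBIC)
cv2.imwrite("pics/v3.png",np.vstack([a,np.pad(b,((0,0),(0,430),(0,0)))]))
```

```text
(no output)
```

View pics/v3.png

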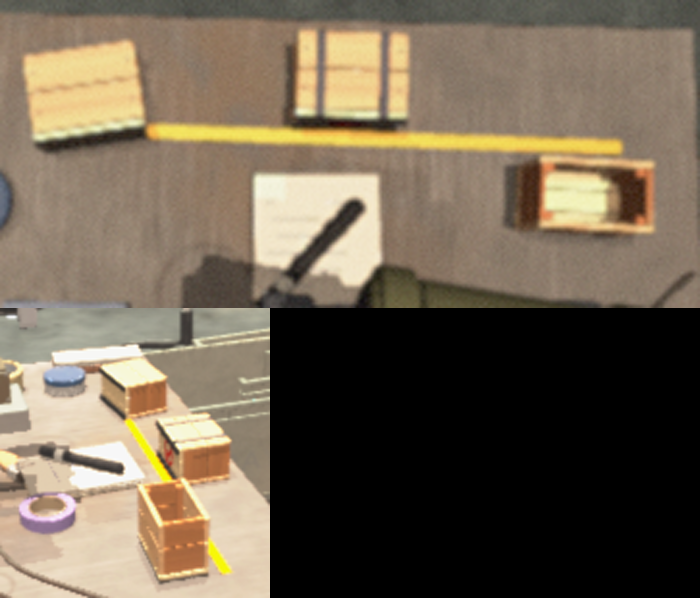

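The left crate lies on its back with a bare underside. The right one is still upright: the finger rose too early and passed over its rim. I'll repeat that push at a constant low height.

Request:
arm_command --increments '[{"slide": [0.02,-0.05,0],"gripper": 0,"yaw": 0},{"slide": [0.04,-0.1,0],"gripper": 0,"yaw": 0},{"slide": [0.055,-0.15,0],"gripper": 0,"yaw": 0},{"slide": [0.055,-0.19,0],"gripper": 0,"yaw": 0},{"slide": [0.055,-0.19,-0.05],"gripper": 0,"yaw": 0},{"slide": [0.055,-0.19,-0.11],"gripper": 0,"yaw": 0},{"slide": [0.055,-0.19,-0.161],"gripper": 0,"yaw": 0},{"slide": [0.055,-0.19,-0.161],"gripper": 0,"yaw": 0}]'

```text
time_s: 10.48
ee_pos: [0.3622, -0.198, 0.063]
eef_rot: [3.138, -0.006, 3.135]
force: [0.0, 1.0, 0.7]
grip_width: 0.0004
```

Request:
arm_command --increments '[{"slide": [0.006,0,0],"gripper": 0,"yaw": 0},{"slide": [0.012,0,0],"gripper": 0,"yaw": 0},{"slide": [0.018,0,0],"gripper": 0,"yaw": 0},{"slide": [0.024,0,0],"gripper": 0,"yaw": 0},{"slide": [0.03,0,0],"gripper": 0,"yaw": 0},{"slide": [0.035,0,0],"gripper": 0,"yaw": 0},{"slide": [0.04,0,0],"gripper": 0,"yaw": 0},{"slide": [0.045,0,0],"gripper": 0,"yaw": 0}]'

```text
time_s: 11.48
ee_pos: [0.4096, -0.1981, 0.0655]
eef_rot: [-3.142, -0.0, 3.137]
force: [-4.0, -0.4, 5.5]
grip_width: 0.0001
```

Request:
arm_command --increments '[{"slide": [0.005,0,0.003],"gripper": 0,"yaw": 0},{"slide": [0.01,0,0.006],"gripper": 0,"yaw": 0},{"slide": [0.015,0,0.008],"gripper": 0,"yaw": 0},{"slide": [0.02,0,0.01],"gripper": 0,"yaw": 0},{"slide": [0.025,0,0.01],"gripper": 0,"yaw": 0},{"slide": [0.03,0,0.01],"gripper": 0,"yaw": 0},{"slide": [0.03,0,0.01],"gripper": 0,"yaw": 0}]'

```text
time_s: 12.35
ee_pos: [0.4395, -0.198, 0.0753]
eef_rot: [3.142, -0.0, 3.137]
force: [0.2, 0.7, -0.2]
grip_width: 0.0003
```

Request:
arm_command --increments '[{"slide": [-0.01,0,0.05],"gripper": 0,"yaw": 0},{"slide": [-0.05,0,0.1],"gripper": 0,"yaw": 0},{"slide": [-0.1,0,0.13],"gripper": 0,"yaw": 0},{"slide": [-0.13,0.03,0.13],"gripper": 0,"yaw": 0},{"slide": [-0.13,0.08,0.13],"gripper": 0,"yaw": 0},{"slide": [-0.13,0.13,0.13],"gripper": 0,"yaw": 0},{"slide": [-0.13,0.18,0.13],"gripper": 0,"yaw": 0},{"slide": [-0.13,0.18,0.13],"gripper": 0,"yaw": 0}]'

```text
time_s: 13.35
ee_pos: [0.309, -0.0157, 0.2055]
eef_rot: [3.141, 0.001, -3.141]
force: [-0.5, -0.1, -0.1]
grip_width: 0.0002
```

Run:
```python
from h import *
a=shot("top","t4.png")["color"][145:255,240:490,::-1]; b=shot("side","s4.png")["color"][160:310,250:390,::-1]
a=cv2.resize(a,(700,308),interpolation=cv2.INTER_CUBIC); b=cv2.resize(b,(270,290),interpolation=cv2.INTER_CUBIC)
cv2.imwrite("pics/v4.png",np.vstack([a,np.pad(b,((0,0),(0,430),(0,0)))]))
```

```text
(no output)
```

View pics/v4.png

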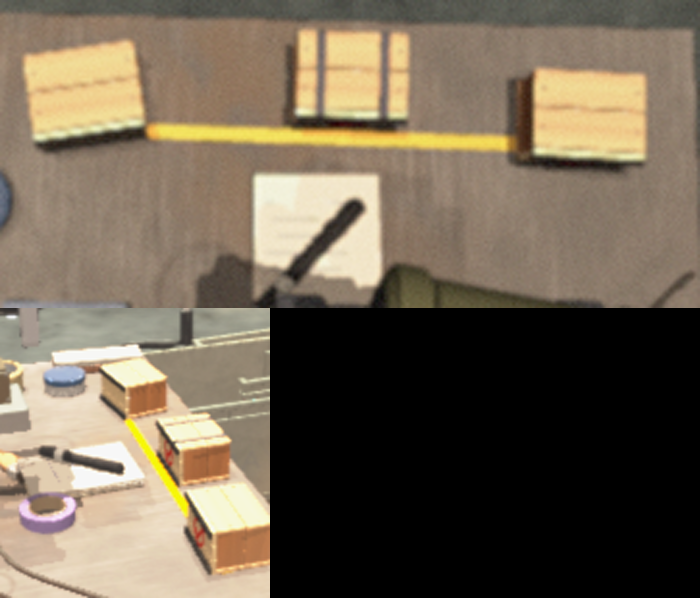

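Run:
```python
from h import *
c=load("t4.png"); f=lambda p:np.array(p)/2.8+[240,145]
for n,p in dict(W=[(294,120),(408,124),(410,32),(299,30)],R=[(531,159),(645,162),(645,73),(535,68)]).items():
    A=ray(c,f(p),.056); print(n,A[:,:2].round(4).tolist(),A.mean(0)[:2].round(4)); d=A[0]-A[1]+A[3]-A[2]; print(np.arctan2(-d[0],d[1]))
```

```text
W [[0.4805, 0.0412], [0.4794, -0.0516], [0.5559, -0.0532], [0.5553, 0.0381]] [ 0.5178 -0.0064]
-0.002989482602415652
R [[0.4531, -0.1512], [0.4528, -0.2433], [0.5261, -0.2454], [0.5282, -0.1556]] [ 0.49   -0.1989]
-0.012712540533405316
```

Request:
arm_command --increments '[{"slide": [0.02,-0.05,0],"gripper": 0.6,"yaw": 0},{"slide": [0.05,-0.1,0],"gripper": 0.6,"yaw": 0},{"slide": [0.08,-0.15,0],"gripper": 0.6,"yaw": -0.01},{"slide": [0.106,-0.182,0],"gripper": 0.6,"yaw": -0.01},{"slide": [0.106,-0.182,-0.06],"gripper": 0.6,"yaw": -0.01},{"slide": [0.106,-0.182,-0.12],"gripper": 0.6,"yaw": -0.01},{"slide": [0.106,-0.182,-0.18],"gripper": 0.6,"yaw": -0.01},{"slide": [0.106,-0.182,-0.18],"gripper": 0.6,"yaw": -0.01}]'

```text
time_s: 14.45
ee_pos: [0.4125, -0.2003, 0.0224]
eef_rot: [3.138, -0.007, 3.124]
force: [-0.2, 0.2, 0.8]
grip_width: 0.0561
```

Request:
arm_command --increments '[{"slide": [0.01,0,0],"gripper": 0.6,"yaw": 0},{"slide": [0.02,0,0],"gripper": 0.6,"yaw": 0},{"slide": [0.025,0,0],"gripper": 0.6,"yaw": 0},{"slide": [0.03,0,0],"gripper": 0.6,"yaw": 0},{"slide": [0.035,0,0],"gripper": 0.6,"yaw": 0},{"slide": [0.04,0,0],"gripper": 0.6,"yaw": 0},{"slide": [0.045,0,0],"gripper": 0.6,"yaw": 0}]'

```text
time_s: 15.32
ee_pos: [0.4602, -0.2, 0.0257]
eef_rot: [3.142, -0.001, 3.127]
force: [-5.0, 0.2, 6.6]
grip_width: 0.0565
```

Request:
arm_command --increments '[{"slide": [0.003,0,0],"gripper": 0.6,"yaw": 0},{"slide": [0.006,0,0],"gripper": 0.6,"yaw": 0},{"slide": [0.009,0,0],"gripper": 0.6,"yaw": 0},{"slide": [0.009,0,0],"gripper": 0.6,"yaw": 0}]'

```text
time_s: 15.82
ee_pos: [0.4695, -0.2, 0.0256]
eef_rot: [-3.142, 0.0, 3.127]
force: [0.4, 0.3, -0.2]
grip_width: 0.0565
```

Request:
arm_command --increments '[{"slide": [-0.02,0,0],"gripper": 0.6,"yaw": 0},{"slide": [-0.07,0,0.03],"gripper": 0.6,"yaw": 0},{"slide": [-0.12,0,0.08],"gripper": 0.6,"yaw": 0},{"slide": [-0.15,0.03,0.13],"gripper": 0.4,"yaw": 0},{"slide": [-0.15,0.08,0.15],"gripper": 0.4,"yaw": 0},{"slide": [-0.15,0.13,0.15],"gripper": 0.4,"yaw": 0},{"slide": [-0.15,0.18,0.15],"gripper": 0.4,"yaw": 0},{"slide": [-0.15,0.18,0.15],"gripper": 0.4,"yaw": 0}]'

```text
time_s: 16.82
ee_pos: [0.3193, -0.0177, 0.1757]
eef_rot: [3.141, 0.001, 3.132]
force: [-0.2, -0.5, -0.3]
grip_width: 0.0374
```

Run:
```python
from h import *
a=shot("top","t5.png")["color"][145:225,240:490,::-1]
cv2.imwrite("pics/v5.png",cv2.resize(a,(800,256),interpolation=cv2.INTER_CUBIC))
```

```text
(no output)
```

View pics/v5.png

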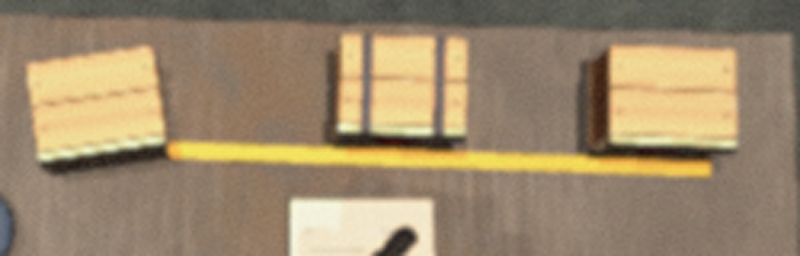

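Request:
arm_command --increments '[{"slide": [0,-0.05,0.02],"gripper": 0.5,"yaw": -0.18},{"slide": [0.01,-0.1,0.02],"gripper": 0.5,"yaw": -0.36},{"slide": [0.02,-0.15,0.02],"gripper": 0.5,"yaw": -0.54},{"slide": [0.04,-0.2,0.02],"gripper": 0.5,"yaw": -0.72},{"slide": [0.08,-0.24,0.02],"gripper": 0.5,"yaw": -0.9},{"slide": [0.12,-0.257,0.02],"gripper": 0.5,"yaw": -1.08},{"slide": [0.16,-0.257,0.02],"gripper": 0.5,"yaw": -1.26},{"slide": [0.193,-0.257,0.02],"gripper": 0.5,"yaw": -1.44}]'

```text
time_s: 17.88
ee_pos: [0.5127, -0.2791, 0.1947]
eef_rot: [-3.141, -0.0, 1.679]
force: [-1.0, 0.1, 0.4]
grip_width: 0.0469
```

Request:
arm_command --increments '[{"slide": [0,0,0],"gripper": 0.5,"yaw": -0.13},{"slide": [0,0,0],"gripper": 0.5,"yaw": -0.13},{"slide": [0,0,0],"gripper": 0.5,"yaw": -0.13}]'

```text
time_s: 18.25
ee_pos: [0.5117, -0.278, 0.1954]
eef_rot: [-3.141, -0.0, 1.558]
force: [0.8, -0.2, -0.4]
grip_width: 0.0468
```

Request:
arm_command --increments '[{"slide": [0,0,-0.05],"gripper": 0.5,"yaw": 0},{"slide": [0,0,-0.1],"gripper": 0.5,"yaw": 0},{"slide": [0,0,-0.15],"gripper": 0.5,"yaw": 0},{"slide": [0,0,-0.17],"gripper": 0.5,"yaw": 0},{"slide": [0,0,-0.17],"gripper": 0.5,"yaw": 0},{"slide": [0,0.01,-0.17],"gripper": 0.5,"yaw": 0},{"slide": [0,0.02,-0.17],"gripper": 0.5,"yaw": 0},{"slide": [0,0.026,-0.17],"gripper": 0.5,"yaw": 0}]'

```text
time_s: 19.25
ee_pos: [0.5127, -0.2505, 0.0264]
eef_rot: [3.14, 0.001, 1.558]
force: [0.3, -2.5, 1.6]
grip_width: 0.047
```

Request:
arm_command --increments '[{"slide": [0,0.006,0],"gripper": 0.5,"yaw": 0},{"slide": [0,0.012,0],"gripper": 0.5,"yaw": 0},{"slide": [0,0.018,0],"gripper": 0.5,"yaw": 0},{"slide": [0,0.024,0],"gripper": 0.5,"yaw": 0},{"slide": [0,0.03,0],"gripper": 0.5,"yaw": 0},{"slide": [0,0.036,0],"gripper": 0.5,"yaw": 0},{"slide": [0,0.042,0],"gripper": 0.5,"yaw": 0},{"slide": [0,0.048,0],"gripper": 0.5,"yaw": 0}]'

```text
time_s: 20.25
ee_pos: [0.5123, -0.2026, 0.0254]
eef_rot: [-3.142, -0.0, 1.557]
force: [-0.7, -3.1, 3.4]
grip_width: 0.047
```

Request:
arm_command --increments '[{"slide": [0,0.006,0],"gripper": 0.5,"yaw": 0},{"slide": [0,0.012,0],"gripper": 0.5,"yaw": 0},{"slide": [0,0.018,0],"gripper": 0.5,"yaw": 0},{"slide": [0,0.024,0],"gripper": 0.5,"yaw": 0},{"slide": [0,0.03,0],"gripper": 0.5,"yaw": 0},{"slide": [0,0.034,0],"gripper": 0.5,"yaw": 0},{"slide": [0,0.034,0],"gripper": 0.5,"yaw": 0}]'

```text
time_s: 21.12
ee_pos: [0.5121, -0.1684, 0.0252]
eef_rot: [-3.141, -0.001, 1.557]
force: [0.0, 0.3, -0.4]
grip_width: 0.0467
```

Request:
arm_command --increments '[{"slide": [0,0.004,0],"gripper": 0.5,"yaw": 0},{"slide": [0,0.008,0],"gripper": 0.5,"yaw": 0},{"slide": [0,0.011,0],"gripper": 0.5,"yaw": 0},{"slide": [0,0.014,0],"gripper": 0.5,"yaw": 0}]'

```text
time_s: 21.62
ee_pos: [0.5122, -0.1548, 0.0254]
eef_rot: [-3.141, -0.0, 1.557]
force: [-0.9, 0.1, -0.4]
grip_width: 0.0471
```

Run:
```python
from h import *
a=shot("top","t6.png")["color"][145:235,310:480,::-1]; b=shot("side","s6.png")["color"][190:290,300:400,::-1]
a=cv2.resize(a,None,fx=3,fy=3,interpolation=cv2.INTER_CUBIC); b=cv2.resize(b,(270,270),interpolation=cv2.INTER_CUBIC)
cv2.imwrite("pics/v6.png",np.hstack([a,b]))
```

```text
(no output)
```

View pics/v6.png

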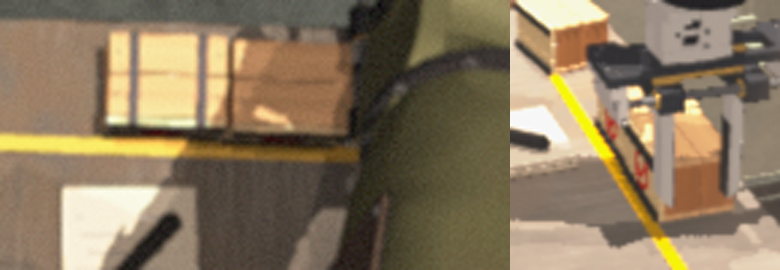

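Request:
arm_command --increments '[{"slide": [0,0.001,0],"gripper": 0.5,"yaw": 0},{"slide": [0,0.002,0],"gripper": 0.5,"yaw": 0},{"slide": [0,0.002,0],"gripper": 0.5,"yaw": 0}]'

```text
time_s: 22.1
ee_pos: [0.5123, -0.153, 0.0255]
eef_rot: [3.142, -0.0, 1.557]
force: [-0.2, -0.4, -0.1]
grip_width: 0.0472
```

Request:
arm_command --increments '[{"slide": [0,-0.02,0],"gripper": 0.5,"yaw": 0},{"slide": [0,-0.05,0],"gripper": 0.5,"yaw": 0},{"slide": [0,-0.08,0.05],"gripper": 0.5,"yaw": 0},{"slide": [0,-0.1,0.11],"gripper": 0.5,"yaw": 0},{"slide": [-0.05,-0.1,0.17],"gripper": 0.5,"yaw": 0},{"slide": [-0.11,-0.1,0.18],"gripper": 0.5,"yaw": 0},{"slide": [-0.16,-0.09,0.18],"gripper": 0.5,"yaw": 0},{"slide": [-0.2,-0.07,0.18],"gripper": 0.5,"yaw": 0}]'

```text
time_s: 23.1
ee_pos: [0.3101, -0.2236, 0.2059]
eef_rot: [3.141, 0.001, 1.555]
force: [0.3, -1.0, 0.3]
grip_width: 0.0473
```

Run:
```python
from h import *
a=shot("top","t7.png")["color"][145:235,240:480,::-1]; b=shot("side","s7.png")["color"][160:290,260:400,::-1]
a=cv2.resize(a,(800,300),interpolation=cv2.INTER_CUBIC); b=cv2.resize(b,(323,300),interpolation=cv2.INTER_CUBIC)
cv2.imwrite("pics/v7.png",np.vstack([a,np.pad(b,((0,0),(0,477),(0,0)))]))
```

```text
(no output)
```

View pics/v7.png

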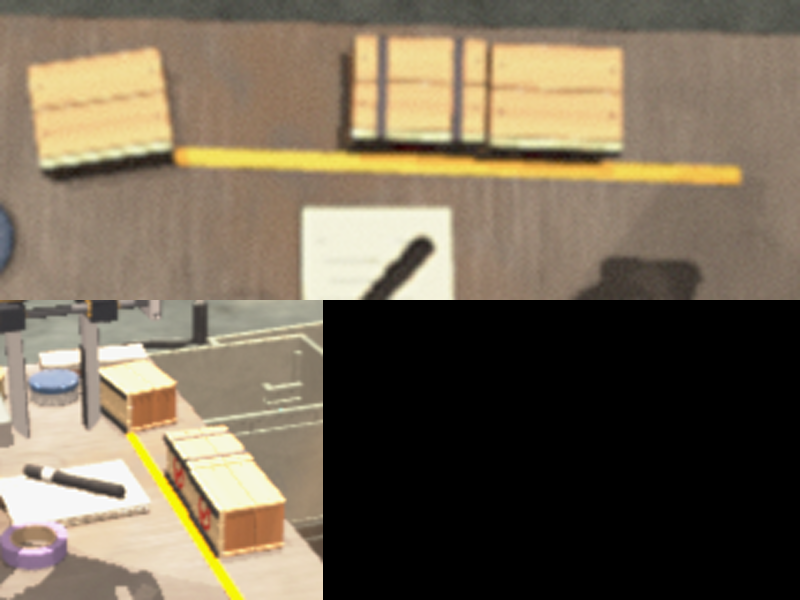

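Run:
```python
from h import *
c=load("t7.png"); f=lambda p:np.array(p)/(10/3)+[240,145]
for n,p in dict(W=[(351,141),(486,145),(487,38),(356,36)],R=[(490,150),(622,154),(622,47),(490,44)]).items():
    A=ray(c,f(p),.056); d=A[0]-A[1]+A[3]-A[2]; print(n,A.mean(0)[:2].round(4),A[:2,0].round(4),np.arctan2(-d[0],d[1]).round(3))
print(job.hand_in())
```

```text
W [ 0.5185 -0.0064] [0.4818 0.4812] 0.001
R [ 0.5146 -0.0998] [0.4778 0.4772] -0.003
the job is handed in; nothing more can be done
None
```

I tipped both open crates onto their backs and pushed the stamped one, the right-hand crate, up to the right end of the waiting crate. I then handed the job in at about 23 s; the hand-in gives no verdict.

Measured from the top view, just before hand-in:

| Check | Result | Limit |
|---|---|---|
| Distance between centres along the line | about 93 mm | 80–100 mm |
| Stamped faces level within | about 4 mm (stamped crate nearer the robot) | 15 mm |
| Turn between the two crates | under 0.01 rad | 0.15 rad |
| Movement of the waiting crate | none visible | 20 mm |

- **Other things:** I left the plain crate where it was tipped, and saw no movement of the tin, whetstone or marker in the pictures. The hand was clear of everything.
- **Failed push:** the first attempt to tip the right crate failed. The finger rose too early and passed over the rim, leaving the crate upright, and a second push at a lower height tipped it.
- **Peak force:** tipping the left crate briefly pressed the fingers upward with about 28 N, against the 40 N limit.

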